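# Turn a phone's back cover over and lay it in the repair cradle

### The job

Swing the grey dust shield of the repair cradle fully aside on its pin so that the teal pad is bare. Slide the phone's black back cover on the wooden riser until one end sticks out well past the riser's edge and let go of it there; then take it by that overhanging end, turn it over and lay it gently, inside up, flat, straight and centred on the pad, its leading end up against the orange stop. Do not drop the cover, and leave the tin, screwdriver and open phone where they are.

Things in the scene. Friction and masses are not known exactly. Their poses are not given: they have to be found in the camera images.
- cover_center (a point): Centre (half-way through the thickness) of the loose phone back cover, a stiff plate 130 mm long (x), 58 wide (y), 6 thick (z), about 60 g. z points out of the outside face (black, round camera window near one end); the inside is white with an orange frame and copper patch. Starts flat and wholly on the riser, z up, x within 0.3 rad of the riser's x. Either end may lead.
- cover_end_a (a point): Middle of the cover's +x end (the end with the camera window), half-way through the thickness, 65 mm from the centre.
- cover_end_b (a point): Middle of the cover's -x end, half-way through the thickness, 65 mm from the centre.
- riser_edge (a point): Middle of one top edge, the one facing the robot's right (about -y), of the fixed wooden desk riser, 80 mm above the table. x points from it across the board to the opposite edge (240 mm), y along the edge (140 mm to either side), z up. The board is 14 mm thick on grey side panels; the space beyond and just under this edge is free for a finger.
- pad_rest (a point): Fixed repair cradle: point on the teal pad's upper face, 100 mm above the table, above which the cover's centre lies when home. x points to the orange stop (about +y of the robot), y across, z up. The pad (70 mm wide) and the 80 mm wide plate under it reach only 25 mm from this point away from the stop, so the last 40 mm of the cover stand out free.
- stop_foot (a point): Foot of the orange stop at the far end of the teal pad: middle of its face, at pad height, 67 mm from pad_rest along its x; same axes. The stop is 70 mm wide, 8 mm thick and rises 12 mm over the pad. The cover is home with its far end against this face.
- shield (a joint): Angle of the grey dust shield (83 x 94 mm, 3 mm thick, 2 mm over the pad) about its upright pin beside the stop: 0 = square over the pad; grows clockwise seen from above, to 1.8 rad fully aside (clear of the pad from 1.4). Light friction; it stays where it is left.
- shield_knob (a point): Middle of the top of the shield's upright orange knob, 14 mm in diameter and 30 mm tall, standing on the shield; 88 mm from the pin's axis.
- shield_pin (a point): Top of the shield's pin, on its upright turning axis, 6 mm above the shield's underside; 58 mm along x and 54 mm along y from pad_rest.
- tin: Small steel dish, 40 mm across, 22 mm high, loose, on a far corner of the riser; origin at the centre of its underside. A bystander.
- driver: Loose screwdriver, 140 mm long, lying on the table between riser and cradle; origin near its middle. A bystander.
- phone: Loose opened phone, 132 x 60 x 9 mm, yellow battery up, on the table; origin at the centre of its underside. A bystander.
There are look-alikes about, which are no part of the job. Leave any blue look-alike of the part that bears cover_center alone.

How it is judged:
By the outcome, as a careful person would: the job done as asked, in the order asked, and still so for the second after the job is handed in, with the robot touching nothing.
It also fails if it takes over 72 s, if anything falls off the work surface, if the arm or the gripper's body presses on something with over 40 N, if the wrist force passes 120 N, or if a joint passes its speed limit or range.

### The arm

A 6-joint arm with a two-finger parallel gripper is mounted at the origin on the work surface. World frame = base frame: x ahead of the robot, y to its left, z up, the work surface at z = 0. Lengths are in m, angles in rad, forces in N, time in s.
With the tool pointing down it reaches from about 0.375 to 0.9 m from the base axis. Payload 3.1 kg.
Tool frame: the origin (TCP) lies midway between the tips of the shut fingers; the grasp point (between the pads) lies 19 mm behind it; x points along the fingers, z is the direction in which the jaws open and shut, and the axes are right-handed (so a half turn about x gives the same grasp; the last joint's range is limited). The gripper opens to 87 mm and grips with 3 to 60 N. Pads are 19 mm wide; open, the fingers measure 117 mm over their backs; the gripper's body (75 mm by 190 mm) begins 51 mm behind the grasp point.
Start: joints at [1.079, 0.527, 1.433, -0, 1.181, -0.178], TCP at [0.193, 0.594, 0.223] pointing down, gripper open.
Joint ranges: [-3.08, 3.08], [-0.75, 2.2], [0.22, 2.44], [-1.43, 4.57], [0, 2.65], [-2.85, 2.85]. Speed limits (rad/s): [2.79, 2.79, 3.14, 3.14, 3.14, 3.14].

### API

Orientations are given as a unit quaternion [x, y, z, w].
In Python, from bench import * gives the robot as it stands. The module is installed in compiled form; this text tells all that it offers. Calls block until the motion is done:
- move_pose(position, orientation): joint-space move of the TCP to a pose.
- servo_line(position, orientation=None, feed=0.15): straight line of the TCP; orientation=None keeps the orientation; feed is the mean speed in m/s.
- goto_joints(angles): joint-space move.
- set_gripper(opening, grip_force=None): finger opening in m; grip_force is the grip in N (None keeps the last); returns when the fingers have stopped.
- dwell(seconds).
- solve_ik(position, orientation): joint angles nearest the present ones, or None.
- get_obs(): the state.
- grab_frame(name): name is "scene" or "top"; returns a dict with "image" (400x640x3 uint8, red, green, blue), "fovy" (degrees; the focal length in pixels is half the picture's height over the tangent of half this angle, whatever the lens; pixels are square), "cx", "cy" (the principal point, pixels), "world_from_camera" (4x4, takes a point from camera to world coordinates). Camera axes: x right, y down, z forward; pixel columns grow to the right and rows downward; lengths in m; the calibration is good to about 2 mm. A picture is of the moment at which its call begins. There is no depth.
A pose or a line that the arm cannot do raises Unreachable and nothing moves.
- sign_off(): hands the job in, once; it reports no verdict.
The state is a dict: "time_s": time; "qpos": joint angles; "joint_vel": joint speeds; "joint_efforts": joint torques, N m; "eef_pos": TCP position; "tool_rot": TCP orientation; "ft_force": force on the tool from outside, world axes, zero at the start; "ft_torque": the same for the moment, N m; "finger_gap": finger opening in m.
Only numpy, scipy, OpenCV 4.12 (cv2) and the standard library are available. Lean on these libraries where they do the work, as an engineer would, in place of code of your own. Each camera call takes 0.05 s, during which the arm holds its last target. There are 200 camera calls.

## Working session

There is one attempt and no reset: what is moved stays moved. The work goes in short steps, each a Python script; the robot and the scene stay as the last script left them, time stands still between calls to the robot, and variables do not carry over. Pictures are saved under pics/ and viewed, about 8 in all and at most 12, crops included, and the job is handed in when it is done.

```bash
mkdir -p pics; cat > h.py <<'E'
from bench import *
import numpy as np, cv2
from scipy.spatial.transform import Rotation as R
def cam(name):
    f=grab_frame(name); f['f']=200/np.tan(np.radians(f['fovy'])/2); return f
def ray(f,u,v):
    T=np.array(f['world_from_camera']); d=T[:3,:3]@np.array([(u-f['cx'])/f['f'],(v-f['cy'])/f['f'],1]); return T[:3,3],d
def onz(f,u,v,z):
    o,d=ray(f,u,v); return o+d*(z-o[2])/d[2]
def save(f,n,crop=None,s=1):
    im=cv2.cvtColor(f['image'],cv2.COLOR_RGB2BGR)
    if crop: im=im[crop[1]:crop[3],crop[0]:crop[2]]
    if s!=1: im=cv2.resize(im,None,fx=s,fy=s,interpolation=cv2.INTER_CUBIC)
    cv2.imwrite('pics/'+n,im)
E
python3 - <<'E'
from h import *
import pickle
for n in('top','scene'):
    f=cam(n); save(f,n+'0.png',None,1.25); pickle.dump(f,open(n+'.pkl','wb'))
    print(n,f['fovy'],f['cx'],f['cy'],np.round(f['world_from_camera'],3).tolist())
o=get_obs();print(o['eef_pos'],o['tool_rot'],o['time_s'])
print(R.from_quat(o['tool_rot']).as_matrix().round(3))
E
```

```text
top 42.662378964485114 312.104343089086 203.75617272657092 [[-0.024, -0.994, 0.111, 0.395], [-1.0, 0.022, -0.016, 0.09], [0.014, -0.111, -0.994, 1.323], [0.0, 0.0, 0.0, 1.0]]
scene 56.41598985348672 319.5109378191549 197.39412005535107 [[0.437, 0.747, -0.502, 1.079], [0.899, -0.372, 0.229, -0.142], [-0.016, -0.551, -0.834, 0.993], [0.0, 0.0, 0.0, 1.0]]
[0.19258548 0.59389098 0.22165865] [-0.416034    0.57261637  0.41541123  0.57136652] 0.1
[[-0.001 -0.951  0.309]
 [-0.002  0.309  0.951]
 [-1.     0.    -0.002]]
```

View pics/top0.png

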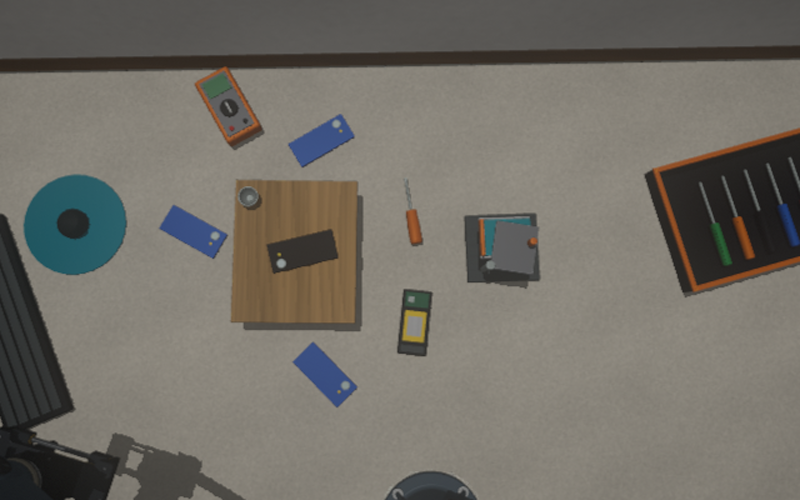

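View pics/scene0.png

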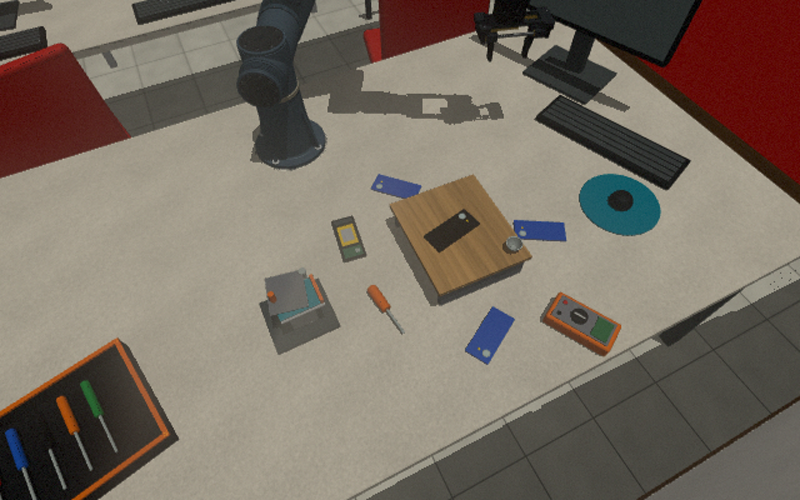

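The top view (image up = +x, left = +y, at 1.25x scale) shows:
- Riser at (232-358, 180-322), with the black cover on it centred at (302, 251). Its camera end is on the left (+y), and end b points to the right edge.
- Cradle at (502, 248), with the stop on its left at (483, 238), the pin at (490, 265) and the knob at (533, 242).
- The tin is at the riser's far-left corner, the driver at (413, 215) and the phone at (415, 322).

Next I measure these points.

```bash
cat > m.py <<'E'
from h import *
import pickle
f=pickle.load(open('top.pkl','rb')); s=pickle.load(open('scene.pkl','rb'))
def mask(f,box,fn):
    hsv=cv2.cvtColor(f['image'],cv2.COLOR_RGB2HSV).astype(int); m=fn(hsv[...,0],hsv[...,1],hsv[...,2]).astype(np.uint8)
    z=np.zeros_like(m); x0,y0,x1,y1=box; z[y0:y1,x0:x1]=m[y0:y1,x0:x1]
    n,l,st,c=cv2.connectedComponentsWithStats(z); k=1+np.argmax(st[1:,4]); return (l==k).astype(np.uint8)
def rect(m):
    cs,_=cv2.findContours(m,cv2.RETR_EXTERNAL,cv2.CHAIN_APPROX_NONE); return cs, 
def quad(f,m,z):
    ys,xs=np.nonzero(m); P=np.array([onz(f,u,v,z)[:2] for u,v in zip(xs,ys)]).astype(np.float32)
    r=cv2.minAreaRect((P*1000).astype(np.float32)); return r
def cen(m): ys,xs=np.nonzero(m); return xs.mean(),ys.mean()
def tri(a,b,ua,ub):
    o1,d1=ray(a,*ua);o2,d2=ray(b,*ub);A=np.c_[d1,-d2];t=np.linalg.lstsq(A,o2-o1,rcond=None)[0]
    return (o1+d1*t[0]+o2+d2*t[1])/2, np.linalg.norm(o1+d1*t[0]-o2-d2*t[1])
E
python3 - <<'E'
from m import *
def show(n,f,m,z): print(n,np.round(cen(m),1),m.sum(),[np.round(x,1).tolist() if not np.isscalar(x) else round(x,1) for x in quad(f,m,z)])
wood=lambda h,S,v:(h>8)&(h<22)&(S>80)&(v>70)
blk=lambda h,S,v:(v<75)
org=lambda h,S,v:((h<14)|(h>174))&(S>140)&(v>110)
teal=lambda h,S,v:(h>82)&(h<100)&(S>110)
show('wood t',f,mask(f,(175,130,300,270),wood),.08)
show('wood s',s,mask(s,(300,130,435,245),wood),.08)
show('cover t',f,mask(f,(205,175,280,225),blk),.086)
show('cover s',s,mask(s,(330,160,390,205),blk),.086)
show('teal t',f,mask(f,(365,165,440,235),teal),.1)
show('stop t',f,mask(f,(365,165,415,235),org),.112)
a=mask(f,(415,165,440,235),org);b=mask(s,(205,225,226,250),org)
show('knob t',f,a,.135);show('knob s',s,b,.135);print(tri(f,s,cen(a),cen(b)))
for n,F,c in (('t',f,(360,160,440,235)),('s',s,(200,205,280,290))): save(F,'c%s.png'%n,c,5)
im=np.hstack([cv2.resize(cv2.imread('pics/c%s.png'%n),(400,400)) for n in 'ts']);cv2.imwrite('pics/crad.png',im)
for q in [(.55,-.25,.25)]:print(q)
E
```

```text
wood t [235.8 202.6] 9596 [[546.2, 255.9], [239.1, 278.5], 88.0]
wood s [366.4 187.3] 5396 [[547.0, 255.1], [242.2, 283.4], 88.1]
cover t [242.3 200.4] 1194 [[543.8, 240.2], [58.8, 129.3], 12.4]
cover s [360.6 184.4] 669 [[544.7, 240.7], [58.6, 130.4], 12.8]
teal t [391.2 187.6] 180 [[561.9, -124.3], [19.4, 66.2], 87.7]
stop t [385.4 189.6] 86 [[560.6, -106.6], [7.2, 65.3], 87.7]
knob t [426.5 192.3] 22 [[548.1, -199.0], [9.9, 10.2], 43.1]
knob s [216. 235.] 19 [[547.9, -198.5], [11.0, 11.2], 5.1]
(array([ 0.54851878, -0.19860638,  0.13612072]), np.float64(0.0003037086388330228))
(0.55, -0.25, 0.25)
```

```bash
python3 - <<'E'
from h import *
ang=lambda *a: R.from_matrix(np.array(a).T).as_quat()
# tool x=+y, z=±x world ; y=z×x
for y in (-.05,.0,.02):
  for x in (.45,.5,.55):
    r=[]
    for s in (1,-1):
      X=np.array([0,1,0]);Z=np.array([s,0,0]);q=R.from_matrix(np.c_[X,np.cross(Z,X),Z]).as_quat()
      j=solve_ik([x,y,.083],q); r.append(None if j is None else np.round(j,2).tolist())
    print(x,y,r)
E
```

```text
0.45 -0.05 [[-0.86, 1.19, 1.63, 0.73, 1.81, -1.36], [-0.86, 1.19, 1.63, 0.73, 1.81, 1.78]]
0.5 -0.05 [[-0.8, 1.2, 1.52, 0.82, 1.87, -1.27], [-0.8, 1.2, 1.52, 0.82, 1.87, 1.87]]
0.55 -0.05 [[-0.74, 1.21, 1.41, 0.9, 1.91, -1.17], [-0.74, 1.21, 1.41, 0.9, 1.91, 1.97]]
0.45 0.0 [[-0.8, 1.19, 1.7, 0.78, 1.75, -1.4], [-0.8, 1.19, 1.7, 0.78, 1.75, 1.75]]
0.5 0.0 [[-0.74, 1.2, 1.59, 0.86, 1.81, -1.3], [-0.74, 1.2, 1.59, 0.86, 1.81, 1.84]]
0.55 0.0 [[-0.68, 1.2, 1.48, 0.94, 1.85, -1.21], [-0.68, 1.2, 1.48, 0.94, 1.85, 1.93]]
0.45 0.02 [[-0.78, 1.19, 1.73, 0.81, 1.72, -1.41], [-0.78, 1.19, 1.73, 0.81, 1.72, 1.73]]
0.5 0.02 [[-0.71, 1.19, 1.62, 0.89, 1.78, -1.32], [-0.71, 1.19, 1.62, 0.89, 1.78, 1.82]]
0.55 0.02 [[-0.66, 1.2, 1.51, 0.96, 1.83, -1.22], [-0.66, 1.2, 1.51, 0.96, 1.83, 1.92]]
```

View pics/crad.png

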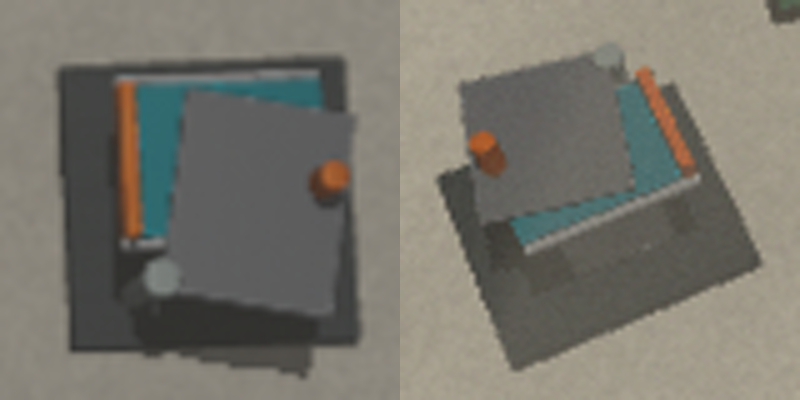

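Both views agree within about 1 mm:
- Riser: 239 x 279 mm, against 240 x 280 given.
- Cover: 59 x 130 mm.
- Knob top: z = 0.136, against about 0.135 expected.
- Crop: pin at left-crop (162, 277), stop at (130, 160), and the shield only slightly opened.

Next I swing the shield by caging the knob between the fingers.

```bash
cat >> h.py <<'E'
def down(t):
    X=np.array([0,0,-1.]);Z=np.array([np.cos(t),np.sin(t),0]);return R.from_matrix(np.c_[X,np.cross(Z,X),Z]).as_quat()
def st(m=''):
    o=get_obs();print(m,round(o['time_s'],2),np.round(o['eef_pos'],4),'F',np.round(o['ft_force'],1),'gap',round(o['finger_gap'],4),'q6',round(o['qpos'][5],2));return o
E
python3 - <<'E'
from m import *
pin=onz(f,392.4,211.9,.107); print('pin px',pin)
sf=np.array([.5606,-.1066])-.004*np.array([.04,.999]); pr=sf-.067*np.array([.04,.999]); pin2=pr+.058*np.array([.04,.999])+.054*np.array([-.999,.04]); print('face',sf,'pad',pr,'pin2',pin2)
k=np.array([.5483,-.1988]); p=(pin[:2]+pin2)/2; d=k-p; print(np.linalg.norm(d),np.degrees(np.arctan2(d[1],d[0])))
a0=np.arctan2(d[1],d[0]); 
# choose half-turn so q6 is in range over the whole arc
A=np.linspace(0,1.72,9)
for off in (np.pi/2,-np.pi/2):
    js=[]
    for a in A:
        t=a0-a; js.append(solve_ik([p[0]+.088*np.cos(t),p[1]+.088*np.sin(t),.112],down(t+off)))
    print(off,[None if j is None else round(j[5],2) for j in js])
    if all(j is not None for j in js) and max(abs(np.diff([j[5] for j in js])))<1: best=off
print(best)
if np.linalg.norm(pin[:2]-pin2)<.008:
    set_gripper(.032,10)
    move_pose([k[0],k[1],.19],down(a0+best)); st()
    servo_line([k[0],k[1],.113],feed=.12); st('down')
    for a in A[1:]:
        t=a0-a; servo_line([p[0]+.088*np.cos(t),p[1]+.088*np.sin(t),.113],down(t+best),feed=.12); st(round(a,2))
    e=np.array(get_obs()['eef_pos']); e[2]=.2
    servo_line(e,feed=.2)
    F=cam('top'); save(F,'t1.png',(350,150,450,250),5)
    m=mask(F,(365,165,450,250),lambda h,S,v:((h<14)|(h>174))&(S>140)&(v>110)); print(cen(m))
E
```

```text
pin px [ 0.50676056 -0.12173489  0.107     ]
face [ 0.56044  -0.110596] pad [ 0.55776  -0.177529] pin2 [ 0.506134 -0.117427]
0.08959525058487831 -62.15177403693757
1.5707963267948966 [np.float64(-1.02), np.float64(-0.84), np.float64(-0.64), np.float64(-0.45), np.float64(-0.24), np.float64(-0.04), np.float64(0.18), np.float64(0.41), np.float64(0.65)]
-1.5707963267948966 [np.float64(2.12), np.float64(2.31), np.float64(2.5), np.float64(2.69), None, None, None, np.float64(-2.73), np.float64(-2.5)]
1.5707963267948966
 4.28 [ 0.5485 -0.198   0.19  ] F [-0.7  0.2 -0.3] gap 0.0321 q6 -1.03
down 5.07 [ 0.5488 -0.199   0.1134] F [-0.4  0.1  0.5] gap 0.0321 q6 -1.03
0.22 5.43 [ 0.5306 -0.2048  0.114 ] F [0.8 0.3 0.1] gap 0.0325 q6 -0.84
0.43 5.8 [ 0.5121 -0.2076  0.1134] F [-0.6  0.7  0.2] gap 0.0318 q6 -0.65
0.64 6.17 [ 0.4933 -0.2066  0.1132] F [ 0.3 -0.9  0.2] gap 0.0318 q6 -0.45
0.86 6.53 [ 0.4752 -0.2018  0.1131] F [-0.1 -0.7 -0.1] gap 0.0321 q6 -0.25
1.08 6.9 [ 0.4585 -0.1932  0.1131] F [ 0.3 -0.4  0.4] gap 0.0321 q6 -0.04
1.29 7.27 [ 0.444  -0.1812  0.1131] F [ 0.3 -0.6 -0.3] gap 0.0318 q6 0.18
1.5 7.63 [ 0.4324 -0.1663  0.1131] F [ 1.  -0.6  0.8] gap 0.0319 q6 0.41
1.72 8.0 [ 0.4249 -0.1499  0.1133] F [ 1.7 -0.8  1.4] gap 0.0315 q6 0.64
(np.float64(385.3222222222222), np.float64(189.61111111111111))
```

View pics/t1.png

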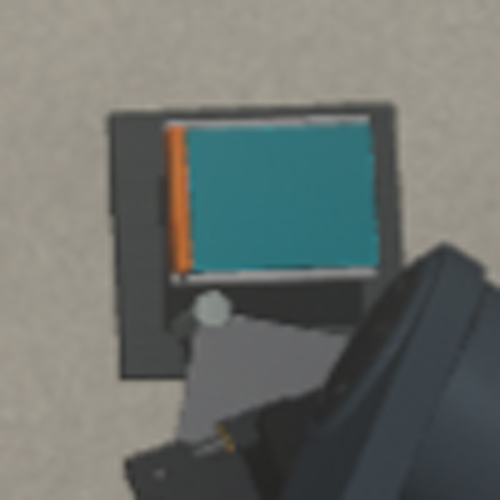

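The shield is about 1.68 rad aside and the pad (crop 190-380, 122-275) is bare. I nudge it to its limit, then slide the cover.

```bash
python3 - <<'E'
from m import *
p=np.array([.50645,-.11958]);a0=np.radians(-62.15);off=np.pi/2
e=np.array(get_obs()['eef_pos']); e[2]=.113; servo_line(e,feed=.15)
F0=np.array(get_obs()['ft_force'])
for a in np.arange(1.78,2.0,.04):
    t=a0-a; servo_line([p[0]+.088*np.cos(t),p[1]+.088*np.sin(t),.113],down(t+off),feed=.1)
    F=np.array(get_obs()['ft_force']); print(round(a,2),np.round(F-F0,1))
    if np.linalg.norm((F-F0)[:2])>3: break
t=a0-a+.03; servo_line([p[0]+.088*np.cos(t),p[1]+.088*np.sin(t),.113],feed=.1)
e=np.array(get_obs()['eef_pos']); e[2]=.2; servo_line(e,feed=.25)
# cover
c=np.array([.5443,.2405]); w=np.radians(12.6)
ax=np.array([-np.sin(w),np.cos(w)]); g=c+.015*ax
r=[(solve_ik([g[0],g[1],.082],down(w+k)),k) for k in(0,np.pi)]; print([None if j is None else j[5].round(2) for j,_ in r])
k=min([x for x in r if x[0] is not None],key=lambda x:abs(x[0][5]))[1]
set_gripper(.084,12)
move_pose([g[0],g[1],.17],down(w+k)); servo_line([g[0],g[1],.0825],feed=.12); st('at')
set_gripper(.0,12); st('grip')
w2=np.radians(-2.); ax2=np.array([-np.sin(w2),np.cos(w2)]); c2=np.array([.542,.1355])+.015*ax2; g2=c2+.015*ax2
servo_line([g2[0],g2[1],.0825],down(w2+k),feed=.06); st('slid')
set_gripper(.08); st('open')
e=np.array(get_obs()['eef_pos']); e[2]=.2; servo_line(e,feed=.2); move_pose([.40,.30,.3],down(w2+k))
import pickle
for n in('top','scene'):
    f=cam(n); pickle.dump(f,open(n+'2.pkl','wb'))
    if n=='top': save(f,'t2.png',(160,110,460,280),2.6)
E
```

```text
1.78 [ -0.6 -13.1  -9.7]
[np.float64(0.03), None]
at 13.88 [0.5417 0.255  0.0829] F [-0.4 -0.2  0.3] gap 0.0841 q6 0.03
grip 14.47 [0.5411 0.2552 0.0827] F [-0.7  0.7  2. ] gap 0.0576 q6 0.03
slid 16.11 [0.5432 0.1651 0.0827] F [-0.7  1.5  6.2] gap 0.0577 q6 0.13
open 16.82 [0.543  0.1655 0.0825] F [ 0.  -0.2 -0. ] gap 0.0797 q6 0.13
```

View pics/t2.png

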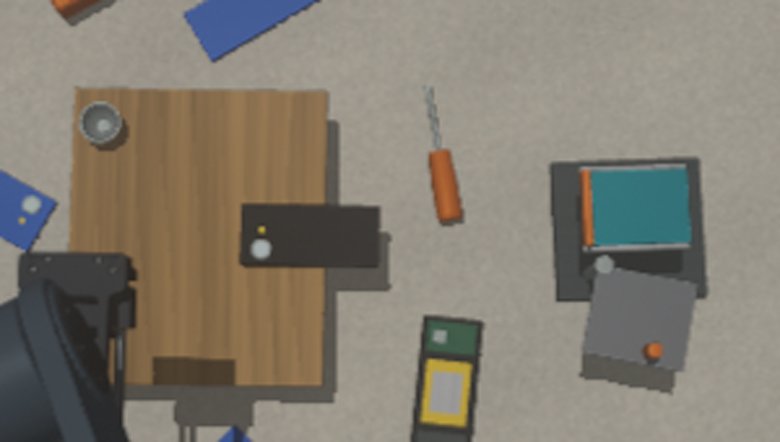

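The cover now overhangs the edge by about 50 mm (crop edge x = 327, cover end x = 380), is straight, and has been let go. The shield is at its limit and the tin, driver and phone look undisturbed. Before planning the horizontal grasp I need the shape of the gripper body.

```bash
python3 - <<'E'
from m import *
f=pickle.load(open('top2.pkl','rb')); s=pickle.load(open('scene2.pkl','rb'))
def show(n,f,m,z): print(n,np.round(cen(m),1),m.sum(),[np.round(x,1).tolist() if not np.isscalar(x) else round(x,1) for x in quad(f,m,z)])
blk=lambda h,S,v:(v<75)
org=lambda h,S,v:((h<14)|(h>174))&(S>140)&(v>110)
teal=lambda h,S,v:(h>82)&(h<100)&(S>110)
show('teal t',f,mask(f,(365,165,450,235),teal),.1)
show('teal s',s,mask(s,(190,200,290,290),teal),.1)
show('stop t',f,mask(f,(365,165,400,210),org),.112)
show('stop s',s,mask(s,(235,205,275,250),org),.112)
show('cover t',f,mask(f,(240,180,308,215),blk),.086)
show('knob t',f,mask(f,(400,230,430,255),org),.135)
show('driver t',f,mask(f,(310,150,350,205),org),.02)
cv2.imwrite('pics/g.png',np.hstack([cv2.resize(cv2.cvtColor(x,cv2.COLOR_RGB2BGR),(400,400)) for x in (s['image'][60:260,220:420],s['image'][0:130,240:370])]))
E
```

```text
teal t [406.1 189.3] 1016 [[561.7, -158.7], [67.6, 88.7], 0.7]
teal s [222.7 239.3] 149 [[555.1, -183.4], [37.6, 56.2], 89.3]
stop t [385.3 189.6] 89 [[560.6, -105.9], [65.4, 7.6], 0.7]
stop s [252.5 229.6] 54 [[560.9, -106.8], [68.0, 6.3], 0.7]
cover t [279.7 200.4] 1175 [[544.1, 149.8], [126.6, 58.8], 88.7]
knob t [411.1 244.5] 24 [[427.3, -157.0], [9.3, 11.6], 87.4]
driver t [330.5 181.1] 220 [[598.8, 19.9], [67.9, 22.3], 9.6]
```

View pics/g.png

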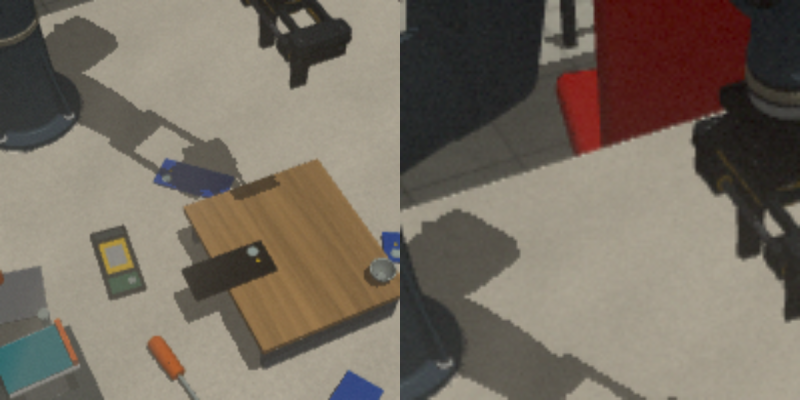

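The gripper body is a wide slab with its 190 mm side along the jaws. The side grasp must therefore have the jaws level, across the 58 mm width. From the joint data the wrist centre is about 0.3 m behind the TCP, so a straight approach along y would put the wrist in the cradle. I will re-slide the cover about 7 cm further out in x with roughly 15° of yaw, so the wrist passes the cradle, after checking the joint solutions.

```bash
cat >> h.py <<'E'
def side(phi,t,s):
    "tool x level along yaw 90deg+phi, pitched down by t, jaws level, s=+1/-1 the roll"
    a=np.array([-np.sin(phi),np.cos(phi),0]); X=np.cos(t)*a+np.array([0,0,-np.sin(t)])
    Z=s*np.array([np.cos(phi),np.sin(phi),0]); return R.from_matrix(np.c_[X,np.cross(Z,X),Z]).as_quat()
E
python3 - <<'E'
from m import *
import pickle
phi=np.radians(15); ax=np.array([-np.sin(phi),np.cos(phi)]); c=np.array([.615,.1465]); tcp=c-(.065-.028)*ax
for s in (1,-1):
  for nm,pos,o in (('pick',[*tcp,.083],side(phi,.12,s)),('hover',[*tcp,.25],side(phi,.12,s)),('hi',[.56,-.05,.36],side(0,.12,s)),('plhi',[.5615,-.26,.2],side(-.0,0,s)),('place',[.5615,-.2145,.103],side(-.0,0,s))):
    j=solve_ik(pos,o); print(s,nm,None if j is None else np.round(j,2))
w=np.radians(-1.3); a1=np.array([-np.sin(w),np.cos(w)]); g=np.array([.5440,.1500])+.015*a1
g2=c+.015*ax; k=0
print(solve_ik([*g2,.0825],down(phi)))
set_gripper(.080,12)
move_pose([*g,.17],down(w)); servo_line([*g,.0825],feed=.12); set_gripper(0,12); st('grip')
servo_line([*g2,.0825],down(phi),feed=.06); st('slid'); set_gripper(.08); 
e=np.array(get_obs()['eef_pos']); e[2]=.25; servo_line(e,feed=.25)
j=get_obs()['qpos'].copy(); j[0]+=.6; goto_joints(j); st()
f=cam('top'); pickle.dump(f,open('top3.pkl','wb')); save(f,'t3.png',(200,130,350,250),4)
r=quad(f,mask(f,(250,155,320,208),lambda h,S,v:(v<75)),.086);print(r)
E
```

```text
1 pick [-0.41  1.19  1.23  0.96  1.89 -1.  ]
1 hover [-0.41  0.95  1.28  1.03  2.   -0.82]
1 hi [-0.73  0.73  1.44  1.    2.07 -0.79]
1 plhi [-0.93  1.14  1.04  0.91  2.28 -0.87]
1 place [-0.89  1.25  1.1   0.85  2.16 -1.  ]
-1 pick [-0.41  1.19  1.23  0.96  1.89  2.14]
-1 hover [-0.41  0.95  1.28  1.03  2.    2.32]
-1 hi [-0.73  0.73  1.44  1.    2.07  2.35]
-1 plhi [-0.93  1.14  1.04  0.91  2.28  2.28]
-1 place [-0.89  1.25  1.1   0.85  2.16  2.14]
[ 8.10235128e-02  7.12002349e-01  1.52336172e+00 -4.44089210e-16
  9.06228585e-01 -1.80775875e-01]
grip 21.11 [0.5444 0.165  0.0829] F [-1.   0.5  3.4] gap 0.0575 q6 0.12
slid 22.38 [0.61   0.1611 0.0828] F [-3.1 -0.3  6.4] gap 0.0573 q6 -0.18
 25.29 [0.4136 0.4764 0.2485] F [ 0.3 -0.6  0.1] gap 0.0802 q6 -0.18
((615.0755615234375, 146.78738403320312), (59.83470916748047, 129.09214782714844), 14.000419616699219)
```

View pics/t3.png

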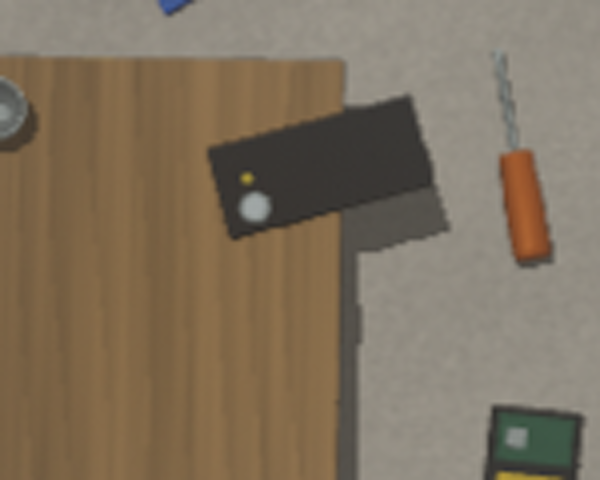

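The cover centre is measured at (0.615, 0.147), yaw 14–15°, with its end about 50 mm past the edge (crop: edge x = 343, end x = 410–433). It is resting steadily and the driver and phone are unchanged. Next: pick it by the overhang, lift and turn it over.

```bash
python3 - <<'E'
from m import *
phi=np.radians(14.6); ax=np.array([-np.sin(phi),np.cos(phi)]); c=np.array([.6151,.1467]); tcp=c-(.065-.028)*ax
set_gripper(.078,30)
q=side(phi,.13,1)
move_pose([*tcp,.34],q); st('hover')
servo_line([*tcp,.081],feed=.15); st('down')
set_gripper(0,30); st('grip')
e=np.array(get_obs()['eef_pos']); e[2]=.34; servo_line(e,feed=.15); st('up')
f=cam('scene')
j=solve_ik([.56,-.10,.36],side(0,.10,-1)); print(j); goto_joints(j); st('flip')
g=cam('scene'); h=cam('top')
cv2.imwrite('pics/p4.png',np.hstack([cv2.resize(cv2.cvtColor(x['image'][0:400,b:b+320],cv2.COLOR_RGB2BGR),(400,500)) for x,b in ((f,160),(g,120))]))
save(h,'t4.png')
E
```

```text
hover 27.28 [0.624  0.1126 0.3402] F [ 0.7  0.8 -0.6] gap 0.0779 q6 -0.69
down 29.16 [0.6248 0.1108 0.0819] F [-1.3 -0.3  0.8] gap 0.0781 q6 -1.0
grip 29.67 [0.6244 0.1109 0.0812] F [0.1 0.3 0. ] gap 0.0575 q6 -1.0
up 31.54 [0.6243 0.1109 0.3391] F [-0.9  0.5 -0.6] gap 0.0575 q6 -0.69
[-0.78634609  0.77243307  1.35873769  0.99244205  2.14536136  2.36435731]
flip 34.17 [ 0.5601 -0.0998  0.36  ] F [ 0.3  0.1 -1.8] gap 0.0579 q6 2.36
```

View pics/p4.png

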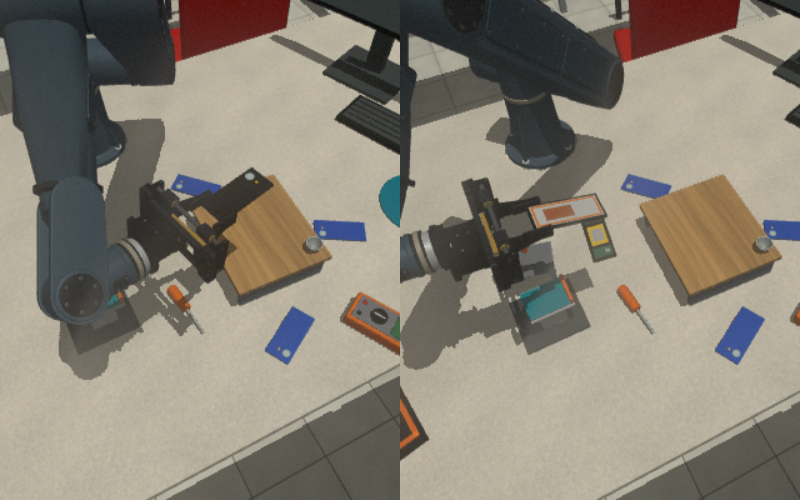

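Held by the overhanging end (left panel) and now turned inside up (right panel: white face with orange frame at about (567, 210)). The grip is sound, with a 57.9 mm gap. Now I lay it on the pad: leading end down first just short of the stop, then flat under a light grip, then up against the stop.

```bash
python3 - <<'E'
from m import *
tp=.08; al=.13+tp; q=side(.012,tp,-1); x=.5616
Ly=-.1104; 
def tcpG(y,z): return [x,y+.014*np.cos(tp),z-.014*np.sin(tp)]
gy=Ly-.006-.116*np.cos(al)
zt=.1+.003+.116*np.sin(al)+.003*np.cos(al)-.003
servo_line(tcpG(gy,.24),q,feed=.18); st('pre')
servo_line(tcpG(gy,zt+.012),feed=.1); F0=get_obs()['ft_force']; st('above')
z=zt+.012
while z>zt-.004:
    z-=.002; servo_line(tcpG(gy,z),feed=.03); dF=np.array(get_obs()['ft_force'])-F0
    print(round(z-zt,4),np.round(dF,1))
    if dF[2]>1.5: break
set_gripper(0,4); st('light')
servo_line(tcpG(gy,.1035),feed=.03); st('flat')
f=cam('scene');g=cam('top')
cv2.imwrite('pics/p5.png',np.hstack([cv2.resize(cv2.cvtColor(i,cv2.COLOR_RGB2BGR),(400,400)) for i in (f['image'][160:300,160:300],g['image'][130:250,350:470])]))
E
```

```text
pre 35.35 [ 0.5617 -0.2154  0.2396] F [-0.8 -0.1 -0.1] gap 0.0573 q6 2.26
above 36.51 [ 0.5618 -0.2161  0.1386] F [-0.4  0.1 -0.8] gap 0.0577 q6 2.16
0.01 [ 0.3 -0.6 -0.3]
0.008 [1.5 0.4 0.3]
0.006 [ 0.7  0.2 -0.4]
0.004 [ 0.2  0.2 -0.1]
0.002 [ 0.9 -0.5 -0.5]
0.0 [0.2 0.4 0.5]
-0.002 [ 1.1 -0.7  1.9]
light 38.48 [ 0.5616 -0.2159  0.1237] F [-0.8 -0.2 -0.7] gap 0.0578 q6 2.15
flat 39.34 [ 0.5615 -0.2158  0.1025] F [-0.7  0.7  1.1] gap 0.0577 q6 2.13
```

View pics/p5.png

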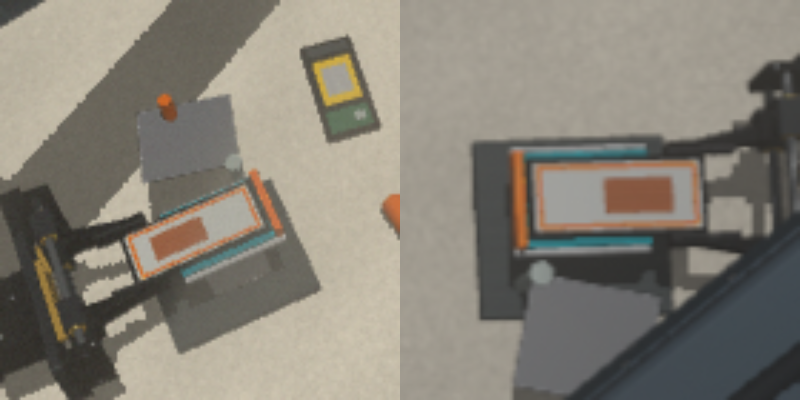

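Flat on the pad with teal margins on both sides and a small gap left to the stop (right panel x ≈ 525–530). Now I push it up to the stop gently.

```bash
python3 - <<'E'
from m import *
def F():
    r=[]
    for _ in range(5): dwell(.03); r.append(get_obs()['ft_force'])
    return np.mean(r,0)
F0=F(); e=np.array([.5616,-.2159+.0003,.1025]); e[2]=get_obs()['eef_pos'][2]
y0=e[1]
for i in range(12):
    e[1]+=.0008; servo_line(e,feed=.03); d=F()-F0; print(round((e[1]-y0)*1000,1),np.round(d,1))
    if d[1]<-1.6: break
f=cam('scene');g=cam('top')
cv2.imwrite('pics/p6.png',np.hstack([cv2.resize(cv2.cvtColor(i,cv2.COLOR_RGB2BGR),(400,400),interpolation=cv2.INTER_CUBIC) for i in (f['image'][200:270,200:270],g['image'][150:230,370:450])]))
st()
# cover inside (bright white/orange) outline vs stop in the top view
hsv=cv2.cvtColor(g['image'],cv2.COLOR_RGB2HSV).astype(int)
teal=mask(g,(365,165,450,235),lambda h,S,v:(h>82)&(h<100)&(S>110))
print('teal rows above/below at cols', [(c,[int(x) for x in (lambda b:(b.min(),b.max(),len(b)))(np.nonzero((hsv[165:215,c,0]>82)&(hsv[165:215,c,0]<100)&(hsv[165:215,c,1]>70))[0]+165)]) for c in (395,405,415)])
E
```

```text
0.8 [ 0.8 -0.7 -0.4]
1.6 [ 0.9 -0.7  0.4]
2.4 [ 1.5 -3.7 -0.1]
 40.96 [ 0.5617 -0.2136  0.1024] F [ 1.2 -3.5  0.6] gap 0.0579 q6 2.13
teal rows above/below at cols [(395, [176, 203, 4]), (405, [175, 203, 5]), (415, [175, 203, 5])]
```

View pics/p6.png

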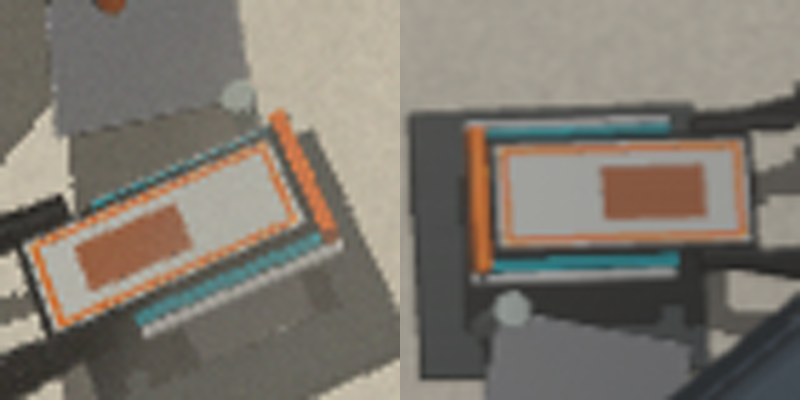

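The stop was met after 2.4 mm (-3.7 N). The view shows the end against the stop, but the teal margin looks slightly wider at the bottom. I check the centring numerically before releasing.

```bash
python3 - <<'E'
from m import *
g=cam('top')
def fit(col0,col1,fn,z):
    hsv=cv2.cvtColor(g['image'],cv2.COLOR_RGB2HSV).astype(float)
    return hsv
im=g['image'].astype(float); tealness=(im[...,1]+im[...,2])/2-im[...,0]   # >0 for teal
for c in (394,399,404,409,414):
    t=tealness[165:215,c]; bri=im[165:215,c].mean(1); 
    # subpixel: area-weighted teal bands, full level from the strongest row
    rows=np.arange(165,215); up=rows<188; T=55.
    hsvS=t.clip(0)
    wu=(hsvS*up); wl=(hsvS*~up)
    # frame: white/orange span at half brightness
    on=np.nonzero((im[165:215,c,0]>120)&(rows>177)&(rows<203))[0]+165
    print(c,'up cen %.2f width %.2f'%((wu*rows).sum()/wu.sum(),wu.sum()/t.max()),'low cen %.2f width %.2f'%((wl*rows).sum()/wl.sum(),wl.sum()/t.max()),'frame',on.min(),on.max(),'mid x %.4f'%onz(g,c,(on.min()+on.max())/2,.106)[0])
m=mask(g,(385,172,425,208),lambda h,S,v:(v>125)); r=quad(g,m,.106); print('frame',r)
s=cam('scene'); m2=mask(s,(195,205,262,262),lambda h,S,v:(v>140)); print('frame s',quad(s,m2,.106))
E
```

```text
394 up cen 175.99 width 1.41 low cen 203.69 width 2.58 frame 179 198 mid x 0.5633
399 up cen 175.93 width 1.55 low cen 202.34 width 2.48 frame 179 198 mid x 0.5630
404 up cen 175.70 width 1.63 low cen 202.03 width 2.69 frame 179 198 mid x 0.5627
409 up cen 175.76 width 1.48 low cen 201.94 width 2.54 frame 179 198 mid x 0.5625
414 up cen 175.40 width 1.34 low cen 201.78 width 2.36 frame 178 198 mid x 0.5634
frame ((563.8611450195312, -158.70213317871094), (85.02098083496094, 48.61723327636719), 88.7558822631836)
frame s ((560.0811157226562, -175.8690185546875), (48.62013244628906, 120.55828094482422), 1.2273430824279785)
```

The two cameras differ by about ±1 mm in opposite directions, so the cover is centred within measurement error, and the even margins show it is straight. I release and lift straight up.

```bash
python3 - <<'E'
from m import *
e=np.array(get_obs()['eef_pos']); e[1]-=.0005; servo_line(e,feed=.02)
set_gripper(.072); st('open'); e=np.array(get_obs()['eef_pos'])
e[2]+=.05; servo_line(e,feed=.06); e[2]=.30; servo_line(e,feed=.2)
j=get_obs()['qpos'].copy(); j[0]-=.3; goto_joints(j); st('away'); 
f=cam('scene');g=cam('top')
cv2.imwrite('pics/p7.png',np.hstack([cv2.resize(cv2.cvtColor(i,cv2.COLOR_RGB2BGR),(400,400),interpolation=cv2.INTER_CUBIC) for i in (f['image'][130:310,170:350],g['image'][100:260,290:450])]))
blob=lambda n,F,m,z: print(n,quad(F,m,z))
org=lambda h,S,v:((h<14)|(h>174))&(S>140)&(v>110)
blob('driver',g,mask(g,(310,150,350,205),org),.02); blob('knob',g,mask(g,(400,230,430,255),org),.135)
print('tealw',[(c,[round(float(x),2) for x in ((lambda t:(t[:23].sum()/t.max(),t[23:].sum()/t.max()))(((g['image'][165:215,c].astype(float)[:,1:].mean(1)-g['image'][165:215,c,0]).clip(0))))]) for c in (396,404,412)])
E
```

```text
open 41.9 [ 0.5617 -0.2141  0.1024] F [ 0.4  0.2 -0.3] gap 0.0716 q6 2.13
away 44.53 [ 0.4737 -0.3695  0.2982] F [0.9 1.  0.4] gap 0.0723 q6 2.34
driver ((599.0421752929688, 19.926719665527344), (67.40644836425781, 22.251354217529297), 9.552705764770508)
knob ((427.818603515625, -157.5718536376953), (11.361820220947266, 9.975957870483398), 42.85242462158203)
tealw [(396, [1.96, 2.12]), (404, [2.04, 2.26]), (412, [1.95, 2.3])]
```

View pics/p7.png

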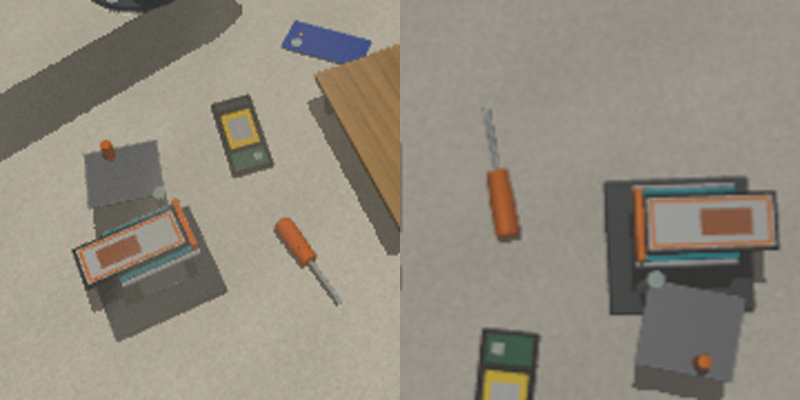

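The cover lies inside up, flat and against the stop (right panel: end at x ≈ 645, stop at 640), with teal margins of about 2.0 and 2.2 px. The driver and shield knob have not moved. Handing in.

```bash
python3 -c "
from h import *
sign_off(); st('done')"
```

```text
the job is handed in; nothing more can be done
the job is handed in; nothing more can be done
```

The job is handed in at about 45 s of the 72 s allowed. The shield is fully aside, and the cover lies inside up on the pad with its camera end against the orange stop.

**What I did**
- **Shield:** I swung it by its knob until it met its limit, where the force changed by about 16 N.
- **Slide:** I slid the cover to about 50 mm of overhang and let go. I then slid it a second time to about 15° of yaw and 7 cm further out in x, because the wrist would otherwise have hit the cradle. I let go again before grasping it by the overhang.
- **Turn and placing:** I gripped the overhanging end by its sides, lifted it and turned it over. I set the leading end down first, lowered the rest under a 4 N grip, and pushed to the stop (about 3.7 N). I then released and lifted straight up.

**Last checks**
- **Cover:** it looks flat, straight and against the stop. The side margins on the pad are about equal, 2.0 and 2.2 px at roughly 2.4 mm per pixel.
- **Disagreement:** before release, the two cameras put the cover's centring about 1 mm off in opposite directions, and the margins looked uneven at about 1.5 and 2.5 px. I did not correct for this.
- **Bystanders:** the screwdriver is within 0.3 mm of its earlier measurement. The phone and tin were not measured. The phone looks unmoved in the last picture; the tin was last seen in place after the turn-over.

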